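Seat the marble rod and clamp it through the guard window

TASK

Set up the marble rod for cutting, using only the fingertips: push it along its channel on the cutter until its far end is fully home against the end stop, then reach down through the open window in the guard and press the toggle clamp's lever all the way down, so that the clamp's rubber foot holds the rod. Take the hand out again; never touch the guard or its window frame, do not lift the rod, and leave the other things on the table and on the cutter where they are.

Things in the scene. Friction and masses are not known exactly. Their poses are not given: they have to be found in the camera images.
- cutter: bench cutter for stone rods, fixed: grey base 300 mm (x) by 300 mm (y -130 to 170), top z = 33; steel bed along x, 56 wide, centre y = -60, top z = 45; cutting head over its far end (x 75 to 120, y -125 to 5, up to z = 250). Origin: on the table, mid-length of the base; x along the bed away from the robot, y left, z up. 'Cutter frame' below means mm in these axes
- rod: loose marble rod, 210 x 20 x 20 mm, about 0.23 kg, lying along x in the channel on the bed between two guide rails 23 mm apart, 6 mm high (from x = -70 to 110 in the cutter frame; nearer the robot the bed is free). Origin: centre of its underside, x along the rod to the far end
- rod_near_end (a point): centre of the rod's end face on the robot's side, 10 mm above the bed: the face to push, in +x of the cutter. When the rod is home it lies at x = -85 in the cutter frame, 45 mm out in front of the guard
- rod_far_end (a point): centre of the rod's other end face, 10 mm above the bed. It starts 25 to 50 mm short of the end stop
- stop_face (a point): on the near face of the rigid steel end stop (40 mm wide, 26 mm high), on the channel's centre line, 10 mm above the bed, axes as the cutter's. The rod is home when its far end meets this point
- guard: fixed guard over the clamp, not to be touched: dark steel frame bars 10 mm wide, 8 mm high, with clear plastic roof and walls; in the cutter frame x -40 to 75, y -110 to 155, top z = 120, standing on the base. Its frame is the cutter frame. The rod comes out under its near side
- window (a point): centre of the open window in the guard's roof, at the height of the top of its bars (z = 120 in the cutter frame): free opening 95 mm in the cutter's x by 90 mm in its y, right over the lever's grip
- clamp_lever (a joint): angle of the toggle clamp's lever, rad: 0 = fully down on its stop (clamped), more = raised; starts at 0.22 to 0.32, stays where it is left. About 3.5 N at the grip moves it, 6 N as the foot meets the rod. Hinge along the cutter's x at y = 15, z = 75 (cutter frame), lever points to +y; black round grip 16 mm thick, 42 to 106 mm from the hinge
- lever_grip (a point): point on the upper side of the lever's grip, 85 mm from its hinge, to be pressed straight down through the window; it moves with the lever and lies at x = 17.5, y = 100, z = 83 in the cutter frame when fully down, 37 mm below the top of the window
- clamp_arm: the clamp's steel arm, pointing to the cutter's -y over the rod, coupled to the lever: it comes down with the lever, 0.8 rad per rad. At its end a sprung rubber foot, 18 mm across, that presses on the rod's top with about 4 N when the lever is fully down. Origin: its hinge at x = 17.5, y = 0, z = 85 in the cutter frame
- tub_white: bystander: white plastic tub of stone tesserae, 80 mm wide, 55 mm high, right of the cutter; origin under its centre
- tub_clear: bystander: clear plastic tub of gold and blue tesserae, 88 mm wide, 50 mm high, right of the cutter; origin under its centre
- offcut: bystander: short marble offcut 46 x 20 x 20 mm lying on the cutter's base left of the bed, near the robot; origin: centre of its underside
- spare_rod: bystander: terracotta-coloured stone rod 160 x 20 x 20 mm lying on the table left of the cutter; origin: centre of its underside
- nippers: bystander: hand nippers 170 mm long, 18 mm high, lying on the table at the left; origin under the pivot
- punnet: bystander: black plastic tray of stones, 140 x 190 x 45 mm, on the table at the right; origin under its centre
- glue_pot: bystander: white jar with a grey lid, 66 mm wide, 85 mm high, on the table at the left; origin under its centre
Not all that is in view belongs to the job. What is meant by the rod is not turquoise, and is the larger of those in its own colour.

How it is judged:
By the outcome, as a careful person would: the job done as asked, in the order asked, and still so for the second after the job is handed in, with the robot touching nothing.
It also fails if it takes over 45 s, if anything falls off the work surface, if the arm or the gripper's body presses on something with over 40 N, if the wrist force passes 120 N, or if a joint passes its speed limit or range.

ROBOT

A 6-joint arm with a two-finger parallel gripper is mounted at the origin on the work surface. World frame = base frame: x ahead of the robot, y to its left, z up, the work surface at z = 0. Lengths are in mm, angles in rad, forces in N, time in s.
With the tool pointing down it reaches from about 275 to 750 mm from the base axis. Payload 10.2 kg.
Tool frame: the origin (TCP) lies at the very end of the fingers, on their centre line; the grasp point (between the pads) lies 19 mm behind it; z points along the fingers, y is the line along which they close (so a half turn about z gives the same grasp; the last joint's range is limited). The gripper opens to 85 mm and grips with 20 to 120 N. Pads are 22 mm wide; open, the fingers measure 114 mm over their backs; the gripper's body (76 mm by 85 mm) begins 54 mm behind the grasp point. The pads swing forward as they close: fully open they stand 13 mm farther back than shut.
Start: joints at [1.001, 0.313, 1.498, -0, 1.331, -0.223], TCP at [178.455, 493.746, 231.294] pointing down, gripper open.
Joint ranges: [-2.94, 2.94], [-0.97, 2.17], [0.19, 2.56], [-1.23, 4.37], [0.02, 3.11], [-2.88, 2.88]. Speed limits (rad/s): [2.39, 2.39, 3.01, 3.14, 3.14, 3.14].

INTERFACE

Orientations are given as a unit quaternion [w, x, y, z].
In Python, from rig import ctrl, vision gives the robot as it stands. The module is installed in compiled form; this text tells all that it offers.
- The arm moves only by the tool play_rows, never from a script. Its arguments are lists of equal length, an entry for each row: "translation": the shift along the tool's x, y, z in m, a list of three; "rotation": the turn, a rotation vector about the tool's x, y, z in rad, a list of three; "gripper": the gripper's target within -1 to 1 (shut at 1, half-way at 0, fully open at -1). A call has 1 to 10 rows; each row is the pose to reach, as a shift and turn from the pose commanded when the call began, along the tool's axes at that moment; what a row does not reach only later rows make up. A row lasts 1/8 s, in which the tool goes at most 62.5 mm and 10.7 degrees, less where a joint would pass 70% of its speed; a pose out of reach is approached as far as the arm can. A call with a gripper value outside its range is refused whole. The fingers move at their own pace and stop on an object; "force" is the grip in N (left out, the last holds). Time passes only in rows, so rows that repeat a pose let the fingers close. It gives the time, the measured TCP pose, the force, the opening and the grip force at its end, in the units of the state.
- ctrl.sense(): the state, without advancing time (a new reading comes with each control period).
- vision.capture(name): name is "scene" or "top" or "wrist"; returns a dict with "pixels" (384x512x3 uint8, red, green, blue), "vfov" (degrees; the focal length in pixels is half the picture's height over the tangent of half this angle, whatever the lens; pixels are square), "cx", "cy" (the principal point, pixels), "rvec" (rotation vector, rad) and "tvec" (3), from world to camera coordinates, as OpenCV has them; the wrist camera has in their place "mount" (4x4, takes a point from camera to tool coordinates, whose origin is the TCP and whose axes are the flange's). Camera axes: x right, y down, z forward; pixel columns grow to the right and rows downward; lengths in mm; the calibration is good to about 2 mm. The wrist camera is an equidistant fisheye: a pixel r from the principal point sees the ray r / f radians off the axis. A picture is of the moment at which its call begins: read the wrist's pose just before it. There is no depth.
- ctrl.finish_job(): hands the job in; it is judged then, once.
The state is a dict: "time_s": time; "joints": joint angles; "dq": joint speeds; "tau": joint torques, N m; "eef_pos": TCP position; "ee_rot": TCP orientation; "force": force on the tool from outside, world axes, zero at the start; "wrist_torque": the same for the moment, N m; "grip_width": opening from 0.0 (shut) to 1.0 (fully open); "grip_force": force on a finger pad.
Only numpy, scipy, OpenCV 4.12 (cv2) and the standard library are available. Lean on these libraries where they do the work, as an engineer would, in place of code of your own. Each camera call takes 0.05 s, during which the arm holds its last target. There are 200 camera calls.

## Working session

There is one attempt and no reset: what is moved stays moved. The work goes in short steps, Python scripts to look and compute and a tool call to move; the robot and the scene stay as the last step left them, time stands still between calls to the robot, and variables do not carry over. Pictures are saved under pics/ and viewed, at most 10 in all, crops included, and the job is handed in when it is done.

Besides the shell and the picture viewer there is one more tool, called after "Emit:" by a JSON object that holds its "method" and its "body", one argument or row to a line. play_rows: Moves the arm, as the interface text tells. Its arguments: {"type":"object","properties":{"translation":{"type":"array"},"rotation":{"type":"array"},"gripper":{"type":"array"},"force":{"type":"number"}},"required":["translation","rotation","gripper"]}

```bash
mkdir -p pics; cat > h.py <<'E'
import numpy as np, cv2
from rig import ctrl, vision
from scipy.spatial.transform import Rotation as R
def cam(n):
    c=vision.capture(n); c['f']=c['pixels'].shape[0]/2/np.tan(np.radians(c['vfov'])/2); return c
def ray(c,u,v):
    d=np.array([(u-c['cx'])/c['f'],(v-c['cy'])/c['f'],1.]); M=R.from_rotvec(np.ravel(c['rvec'])).as_matrix()
    return -M.T@np.ravel(c['tvec']), M.T@d
def onz(c,u,v,z):
    o,d=ray(c,u,v); return o+d*(z-o[2])/d[2]
def proj(c,p):
    M=R.from_rotvec(np.ravel(c['rvec'])).as_matrix(); q=M@np.asarray(p,float)+np.ravel(c['tvec']); return np.array([c['cx'],c['cy']])+c['f']*q[:2]/q[2]
def save(n,px,box=None,s=1):
    if box: px=px[box[1]:box[3],box[0]:box[2]]
    cv2.imwrite('pics/'+n+'.png',cv2.resize(px[:,:,::-1],None,fx=s,fy=s,interpolation=cv2.INTER_CUBIC))
E
python3 - <<'E'
from h import *
import pickle
for n in('top','scene'):
    c=cam(n); pickle.dump(c,open(n+'.pkl','wb')); save(n,c['pixels'],s=1.5); print(n,c['f'],c['cx'],c['cy'],ray(c,c['cx'],c['cy']))
s=ctrl.sense(); print(s['eef_pos'],s['ee_rot'],s['force'],s['time_s'])
E
```

```text
top 369.5020556588015 259.84095587865005 191.54300793801576 (array([ 355.13131331,  -22.19574947, 1098.78123049]), array([ 0.1525422 , -0.01689126, -0.9881526 ]))
scene 460.8154382084738 251.72527214700318 193.35492287705185 (array([1365.10029282, -938.2574694 , 1184.66834725]), array([-0.51910641,  0.55211129, -0.65245817]))
[178.33350768 493.55471866 230.80362911] [-2.00711259e-04  1.72540234e-01  9.85002314e-01 -5.18869234e-04] [-0.27358716  0.5986178  -0.0472187 ] 0.1
```

View pics/top.png

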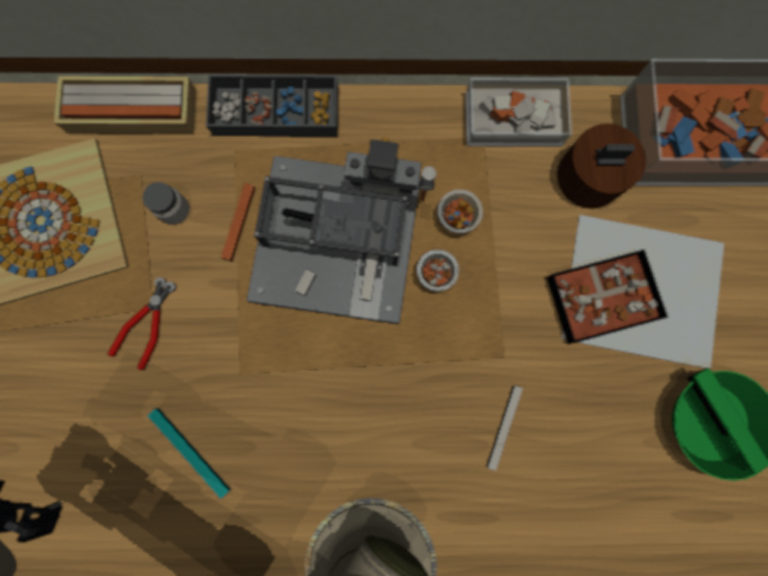

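View pics/scene.png

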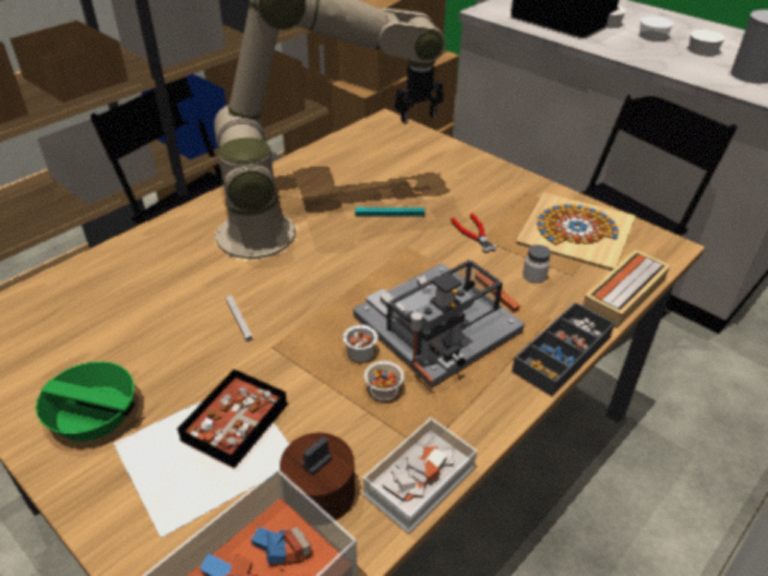

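The top view shows the cutter at about (220,160) in native pixels, yawed by a few degrees. The rod's near end is around (245,198), the offcut at (203,188), and the window in the left half of the guard. I'll zoom in next.

```bash
python3 - <<'E'
from h import *
import pickle
c=pickle.load(open('top.pkl','rb')); save('topc',c['pixels'],(155,90,305,220),4.6)
E
```

```text
(no output)
```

View pics/topc.png

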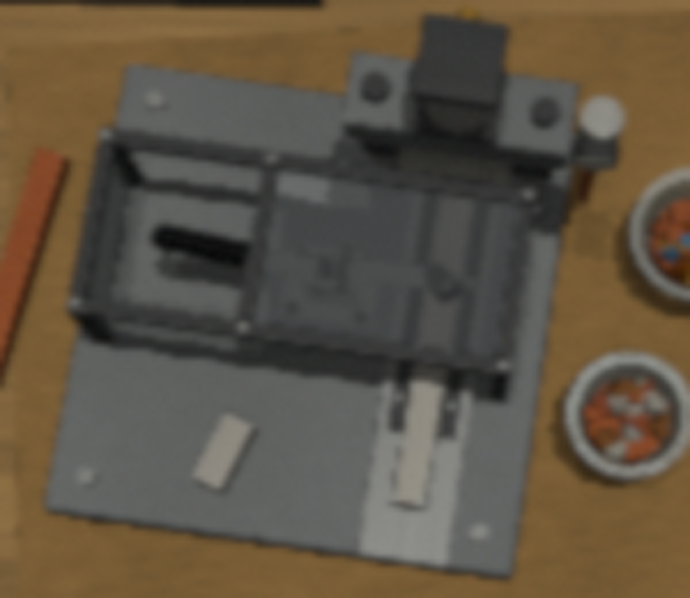

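The crop shows the cutter base corners at crop pixels (45,512), (512,577) and (125,65), and the guard bolts at (76,303), (503,366), (108,133) and (530,193). The rod's near end is at (408,505), and the lever grip runs from (155,238) to (248,253). The rod is the marble one in the channel, larger than the offcut.

```bash
cat > pose.py <<'E'
from h import *
import pickle
from scipy.optimize import least_squares
c=pickle.load(open('top.pkl','rb'))
P=lambda u,v:(155+u/4.6-.39,90+v/4.6-.39)
L=[(-150,170,33,45,512),(-150,-130,33,512,577),(150,170,33,125,65),(-35,150,120,76,303),(-35,-105,120,503,366),(70,150,120,108,133),(70,-105,120,530,193)]
def w(q,p):
    return np.array([q[0]+p[0]*np.cos(q[2])-p[1]*np.sin(q[2]),q[1]+p[0]*np.sin(q[2])+p[1]*np.cos(q[2]),p[2]])
def res(q): return np.ravel([proj(c,w(q,l))-P(*l[3:]) for l in L])
s=least_squares(res,[550,50,-.1])
q=s.x
def loc(p): 
    d=np.asarray(p)-[q[0],q[1],0]; C,S=np.cos(q[2]),np.sin(q[2]); return np.array([C*d[0]+S*d[1],-S*d[0]+C*d[1],d[2]])
if __name__=='__main__':
    print(q,s.fun.reshape(-1,2).round(1).tolist())
    for u,v,z in[(393,503,65),(424,508,65),(408,505,65),(408,375,65),(440,375,65),(155,238,105),(248,253,90)]: print(u,v,loc(onz(c,*P(u,v),z)).round(1))
    for p in[(-150,-60,0),(-85,-60,55),(17.5,100,83),(17.5,100,120)]: print(p,w(q,p).round(1))
E
python3 pose.py
```

```text
[ 6.17660546e+02  4.77718715e+01 -1.43041810e-01] [[-0.5, -0.4], [0.6, 0.1], [-0.0, -0.8], [0.0, 0.3], [0.3, -0.2], [-0.2, 0.5], [-0.3, 0.4]]
393 503 [-118.3  -49.1   65. ]
424 508 [-118.7  -68.4   65. ]
408 505 [-118.2  -58.4   65. ]
408 375 [-37.8 -46.5  65. ]
440 375 [-34.9 -66.1  65. ]
155 238 [ 15.5 114.3 105. ]
248 253 [18.4 60.  90. ]
(-150, -60, 0) [460.6   9.8   0. ]
(-85, -60, 55) [5.25e+02 5.00e-01 5.50e+01]
(17.5, 100, 83) [649.2 144.3  83. ]
(17.5, 100, 120) [649.2 144.3 120. ]
```

```bash
cat > mv.py <<'E'
from pose import *
import sys
def go(p):  # local target, aligned, pointing down
    s=ctrl.sense(); A=R.from_quat(np.roll(s['ee_rot'],-1))
    a=q[2]; C,S=np.cos(a),np.sin(a)
    T=R.from_matrix(np.array([[-C,-S,0],[-S,C,0],[0,0,-1]]))
    print('t',s['time_s'],'loc',loc(s['eef_pos']).round(1),'F',s['force'].round(1),'w',s['grip_width'],
     'shift',(A.inv().apply(w(q,p)-s['eef_pos'])/1000).round(4),'rot',(A.inv()*T).as_rotvec().round(3))
go([float(v) for v in sys.argv[1:4]])
E
python3 mv.py -165 -60 231
```

```text
t 0.1 loc [-498.4  378.6  230.8] F [-0.3  0.6 -0. ] w 0.9999214394997789 shift [-4.152e-01 -3.621e-01  1.000e-04] rot [-0.001 -0.    -0.204]
```

Emit:
{"method": "play_rows", "body": {
  "translation": [
    [-0.0415,-0.036,0],
    [-0.083,-0.072,0],
    [-0.125,-0.109,0],
    [-0.166,-0.145,0],
    [-0.208,-0.181,0],
    [-0.249,-0.217,0],
    [-0.291,-0.253,0],
    [-0.332,-0.29,0],
    [-0.374,-0.326,0],
    [-0.415,-0.362,0]
  ],
  "rotation": [
    [0,0,-0.02],
    [0,0,-0.04],
    [0,0,-0.06],
    [0,0,-0.08],
    [0,0,-0.1],
    [0,0,-0.12],
    [0,0,-0.14],
    [0,0,-0.16],
    [0,0,-0.18],
    [0,0,-0.204]
  ],
  "gripper": [1,1,1,1,1,1,1,1,1,1],
  "force": 40
}}

```text
time_s: 1.35
eef_pos: [446.2, 10.4, 231.2]
ee_rot: [-0.0, 0.071, 0.997, 0.0]
force: [1.2, 1.0, -0.4]
grip_width: 0.003
grip_force: 0.0
```

```bash
python3 mv.py -160 -60 52
```

```text
t 1.35 loc [-164.4  -61.4  231.2] F [ 1.2  1.  -0.4] w 0.0027456653417970386 shift [-0.0044  0.0014  0.1792] rot [ 0.    -0.     0.001]
```

Emit:
{"method": "play_rows", "body": {
  "translation": [
    [-0.001,0.001,0.04],
    [-0.002,0.001,0.08],
    [-0.004,0.001,0.12],
    [-0.004,0.001,0.13],
    [-0.004,0.001,0.13]
  ],
  "rotation": [
    [0,0,0],
    [0,0,0],
    [0,0,0],
    [0,0,0],
    [0,0,0]
  ],
  "gripper": [1,1,1,1,1]
}}

```text
time_s: 1.98
eef_pos: [450.0, 12.7, 101.7]
ee_rot: [-0.0, 0.071, 0.997, 0.0]
force: [-0.3, -0.2, 0.1]
grip_width: 0.002
grip_force: 0.0
```

```bash
python3 mv.py -160 -60 52; python3 - <<'E'
from pose import *
s=ctrl.sense(); k=cam('wrist'); save('w1',k['pixels'],s=1.5)
M=np.array(k['mount']); A=R.from_quat(np.roll(s['ee_rot'],-1)).as_matrix()
print(M.round(2).tolist())
def wp(p):
    t=A.T@(np.asarray(p)-s['eef_pos']); x=np.linalg.inv(M)@np.r_[t,1]; x=x[:3]; th=np.arctan2(np.hypot(x[0],x[1]),x[2]); n=x[:2]/np.hypot(*x[:2]); return (np.array([k['cx'],k['cy']])+k['f']*th*n)*1.5
for p in[(-118,-60,55),(-118,-50,65),(-118,-70,65),(-150,-60,45),(-40,-110,120),(-40,155,120),(-70,-48,51)]: print(p,wp(w(q,p)).round(0))
E
```

```text
t 1.975 loc [-161.   -58.7  101.7] F [-0.3 -0.2  0.1] w 0.002087039466894639 shift [-0.001  -0.0013  0.0497] rot [-0. -0.  0.]
[[0.0, -0.96, -0.29, 75.42], [1.0, 0.0, 0.0, 0.51], [-0.0, -0.29, 0.96, -142.06], [0.0, 0.0, 0.0, 1.0]]
(-118, -60, 55) [384. 397.]
(-118, -50, 65) [405. 408.]
(-118, -70, 65) [363. 408.]
(-150, -60, 45) [384. 330.]
(-40, -110, 120) [281. 591.]
(-40, 155, 120) [743. 533.]
(-70, -48, 51) [406. 465.]
```

View pics/w1.png

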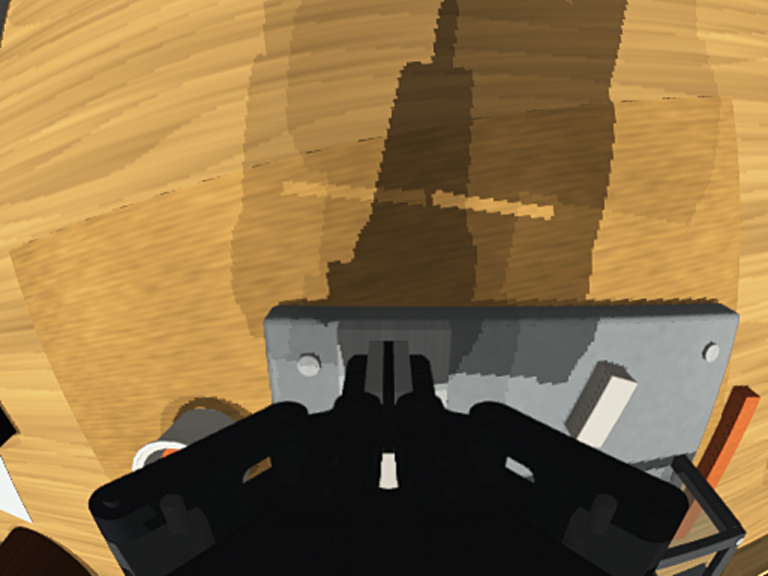

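The wrist view shows the shut fingertips at (389,345), over the bed's near end. The rod is visible only through the gap at (389,470), and it lies in line. Next I'll descend and push.

Emit:
{"method": "play_rows", "body": {
  "translation": [
    [0,-0.001,0.025],
    [-0.001,-0.001,0.045],
    [-0.001,-0.001,0.048],
    [-0.006,-0.001,0.048],
    [-0.012,-0.001,0.048],
    [-0.017,-0.001,0.048],
    [-0.017,-0.001,0.048]
  ],
  "rotation": [
    [0,0,0],
    [0,0,0],
    [0,0,0],
    [0,0,0],
    [0,0,0],
    [0,0,0],
    [0,0,0]
  ],
  "gripper": [1,1,1,1,1,1,1]
}}

```text
time_s: 2.9
eef_pos: [466.9, 9.2, 53.5]
ee_rot: [0.0, 0.071, 0.997, -0.0]
force: [-0.7, -0.2, 0.4]
grip_width: -0.001
grip_force: 0.0
```

```bash
python3 mv.py -97 -60 54
```

```text
t 2.9 loc [-143.7  -59.7   53.5] F [-0.7 -0.2  0.4] w -0.0005889037271641711 shift [-0.0467 -0.0003 -0.0005] rot [-0.     0.001  0.   ]
```

Emit:
{"method": "play_rows", "body": {
  "translation": [
    [-0.004,0,0],
    [-0.008,0,0],
    [-0.012,0,0],
    [-0.016,0,0],
    [-0.02,0,0],
    [-0.024,0,0],
    [-0.028,0,0],
    [-0.032,0,0],
    [-0.035,0,0],
    [-0.035,0,0]
  ],
  "rotation": [
    [0,0,0],
    [0,0,0],
    [0,0,0],
    [0,0,0],
    [0,0,0],
    [0,0,0],
    [0,0,0],
    [0,0,0],
    [0,0,0],
    [0,0,0]
  ],
  "gripper": [1,1,1,1,1,1,1,1,1,1]
}}

```text
time_s: 4.15
eef_pos: [501.5, 4.2, 53.3]
ee_rot: [0.0, 0.071, 0.997, -0.0]
force: [0.4, -0.9, 1.0]
grip_width: 0.004
grip_force: 0.0
```

```bash
python3 mv.py -97 -60 54;python3 - <<'E'
from h import *
c=cam('top'); save('t2',c['pixels'],(220,160,280,210),10)
E
```

```text
t 4.15 loc [-108.8  -59.7   53.3] F [ 0.4 -0.9  1. ] w 0.0035382572923721386 shift [-0.0118 -0.0003 -0.0007] rot [-0.     0.001  0.   ]
```

View pics/t2.png

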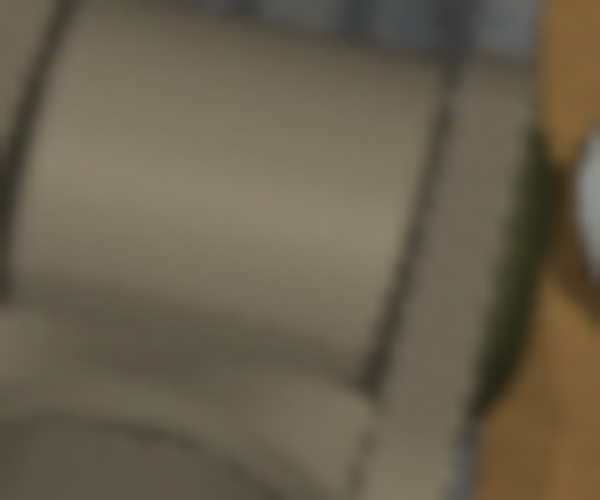

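The arm hides the rod from the top camera, so I'll go on by force.

Emit:
{"method": "play_rows", "body": {
  "translation": [
    [-0.002,0,0],
    [-0.004,0,0],
    [-0.006,0,0],
    [-0.008,0,0],
    [-0.008,0,0]
  ],
  "rotation": [
    [0,0,0],
    [0,0,0],
    [0,0,0],
    [0,0,0],
    [0,0,0]
  ],
  "gripper": [1,1,1,1,1]
}}

```text
time_s: 4.82
eef_pos: [509.4, 3.1, 53.3]
ee_rot: [0.0, 0.071, 0.997, -0.0]
force: [-0.1, 0.1, 0.2]
grip_width: 0.001
grip_force: 0.0
```

Emit:
{"method": "play_rows", "body": {
  "translation": [
    [-0.001,0,0],
    [-0.002,0,0],
    [-0.002,0,0]
  ],
  "rotation": [
    [0,0,0],
    [0,0,0],
    [0,0,0]
  ],
  "gripper": [1,1,1]
}}

```text
time_s: 5.2
eef_pos: [511.1, 2.8, 53.3]
ee_rot: [0.0, 0.071, 0.997, 0.0]
force: [-1.1, 0.5, 0.0]
grip_width: -0.001
grip_force: 0.6
```

```bash
python3 mv.py -97 -60 54
```

```text
t 5.2 loc [-99.  -59.7  53.3] F [-1.1  0.5  0. ] w -0.0005730342818360617 shift [-0.002  -0.0003 -0.0007] rot [0. 0. 0.]
```

Emit:
{"method": "play_rows", "body": {
  "translation": [
    [-0.001,0,0],
    [-0.0015,0,0],
    [-0.0015,0,0]
  ],
  "rotation": [
    [0,0,0],
    [0,0,0],
    [0,0,0]
  ],
  "gripper": [1,1,1]
}}

```text
time_s: 5.58
eef_pos: [512.6, 2.6, 53.3]
ee_rot: [0.0, 0.071, 0.997, -0.0]
force: [-1.6, 0.6, 1.0]
grip_width: 0.004
grip_force: 0.8
```

Emit:
{"method": "play_rows", "body": {
  "translation": [
    [-0.001,0,0],
    [-0.0015,0,0],
    [-0.0015,0,0]
  ],
  "rotation": [
    [0,0,0],
    [0,0,0],
    [0,0,0]
  ],
  "gripper": [1,1,1]
}}

```text
time_s: 5.95
eef_pos: [514.1, 2.4, 53.3]
ee_rot: [0.0, 0.071, 0.997, 0.0]
force: [-1.9, 0.9, 1.2]
grip_width: -0.001
grip_force: 0.9
```

Emit:
{"method": "play_rows", "body": {
  "translation": [
    [-0.001,0,0],
    [-0.0015,0,0],
    [-0.0015,0,0]
  ],
  "rotation": [
    [0,0,0],
    [0,0,0],
    [0,0,0]
  ],
  "gripper": [1,1,1]
}}

```text
time_s: 6.32
eef_pos: [514.1, 2.4, 53.2]
ee_rot: [-0.002, 0.071, 0.997, 0.0]
force: [-9.7, 0.2, 7.6]
grip_width: -0.002
grip_force: 4.9
```

Emit:
{"method": "play_rows", "body": {
  "translation": [
    [-0.001,0,0],
    [-0.001,0,0]
  ],
  "rotation": [
    [0,0,0],
    [0,0,0]
  ],
  "gripper": [1,1]
}}

```text
time_s: 6.58
eef_pos: [514.2, 2.5, 53.2]
ee_rot: [-0.003, 0.071, 0.997, 0.0]
force: [-15.7, 0.6, 11.2]
grip_width: -0.005
grip_force: 7.4
```

Contact came at local x = -96, where it was expected, with the force rising to 16 N, so the rod is home. I'll back off and rise.

Emit:
{"method": "play_rows", "body": {
  "translation": [
    [0.004,0,0],
    [0.012,0,0],
    [0.025,0,0],
    [0.035,0,-0.01],
    [0.035,0,-0.05],
    [0.035,0,-0.1],
    [0.035,0,-0.14],
    [0.035,0,-0.14]
  ],
  "rotation": [
    [0,0,0],
    [0,0,0],
    [0,0,0],
    [0,0,0],
    [0,0,0],
    [0,0,0],
    [0,0,0],
    [0,0,0]
  ],
  "gripper": [1,1,1,1,1,1,1,1]
}}

```text
time_s: 7.58
eef_pos: [482.9, 6.8, 196.6]
ee_rot: [0.003, 0.071, 0.997, -0.001]
force: [-0.1, 0.2, -0.2]
grip_width: 0.006
grip_force: 0.0
```

```bash
python3 mv.py 17.5 100 195
```

```text
t 7.575 loc [-127.5  -59.7  196.6] F [-0.1  0.2 -0.2] w 0.006414582677656066 shift [-0.1451  0.1597  0.0025] rot [-0.001  0.007  0.   ]
```

Emit:
{"method": "play_rows", "body": {
  "translation": [
    [-0.03,0.035,0],
    [-0.06,0.07,0],
    [-0.09,0.1,0],
    [-0.12,0.13,0],
    [-0.145,0.16,0.002],
    [-0.145,0.16,0.002],
    [-0.145,0.16,0.002]
  ],
  "rotation": [
    [0,0,0],
    [0,0,0],
    [0,0.004,0],
    [0,0.007,0],
    [0,0.007,0],
    [0,0.007,0],
    [0,0.007,0]
  ],
  "gripper": [1,1,1,1,1,1,1]
}}

```text
time_s: 8.45
eef_pos: [647.5, 144.4, 190.6]
ee_rot: [-0.004, 0.071, 0.997, 0.0]
force: [1.0, -0.9, 0.2]
grip_width: 0.004
grip_force: 0.0
```

```bash
python3 mv.py 17.5 100 120; python3 - <<'E'
from pose import *
s=ctrl.sense(); k=cam('wrist'); save('w2',k['pixels'],s=1.5)
M=np.array(k['mount']); A=R.from_quat(np.roll(s['ee_rot'],-1)).as_matrix()
def wp(p):
    t=A.T@(np.asarray(p)-s['eef_pos']); x=np.linalg.inv(M)@np.r_[t,1]; x=x[:3]; th=np.arctan2(np.hypot(x[0],x[1]),x[2]); n=x[:2]/np.hypot(*x[:2]); return (np.array([k['cx'],k['cy']])+k['f']*th*n)*1.5
for p in[(-85,-50,65),(-85,-70,65),(-85,-60,55),(-30,55,120),(-30,145,120),(65,55,120),(65,145,120),(17.5,100,100),(-150,170,33),(-150,-130,33)]: print(p,wp(w(q,p)).round(0))
E
```

```text
t 8.45 loc [ 15.8  99.9 190.6] F [ 1.  -0.9  0.2] w 0.003626957210898607 shift [-0.0023  0.0001  0.0706] rot [-0.    -0.008  0.   ]
(-85, -50, 65) [156. 122.]
(-85, -70, 65) [131. 126.]
(-85, -60, 55) [150. 125.]
(-30, 55, 120) [295. 211.]
(-30, 145, 120) [479. 211.]
(65, 55, 120) [306. 384.]
(65, 145, 120) [468. 384.]
(17.5, 100, 100) [387. 291.]
(-150, 170, 33) [491.  23.]
(-150, -130, 33) [91. 56.]
```

View pics/w2.png

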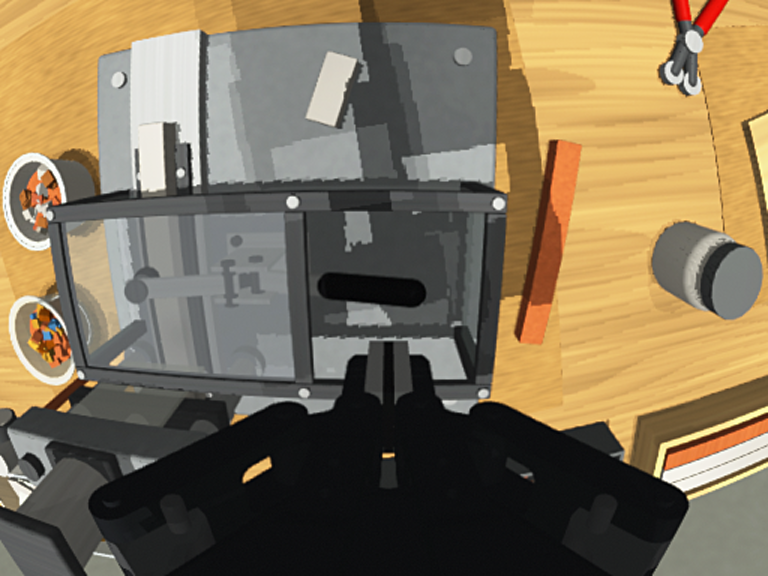

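The wrist view shows the window opening at (307–481, 211–380) and the black lever grip at (318–425, 290), in line with the predictions. The rod's near end is at (152,123), which matches home, and the offcut is untouched. I'll go down through the window.

Emit:
{"method": "play_rows", "body": {
  "translation": [
    [-0.002,0,0.005],
    [-0.002,0,0.02],
    [-0.002,0,0.045],
    [-0.002,0,0.065],
    [-0.002,0,0.075],
    [-0.002,0,0.077]
  ],
  "rotation": [
    [0,-0.008,0],
    [0,-0.008,0],
    [0,-0.008,0],
    [0,-0.008,0],
    [0,-0.008,0],
    [0,-0.008,0]
  ],
  "gripper": [1,1,1,1,1,1]
}}

```text
time_s: 9.25
eef_pos: [649.3, 144.5, 113.6]
ee_rot: [0.0, 0.071, 0.997, -0.0]
force: [-0.0, 0.2, 0.1]
grip_width: -0.001
grip_force: 0.0
```

```bash
python3 mv.py 17.5 100 84
```

```text
t 9.25 loc [ 17.5 100.2 113.6] F [-0.   0.2  0.1] w -0.0011092337556384375 shift [ 0.     -0.0002  0.0296] rot [-0.  0.  0.]
```

Emit:
{"method": "play_rows", "body": {
  "translation": [
    [0,0,0.004],
    [0,0,0.008],
    [0,0,0.012],
    [0,0,0.016],
    [0,0,0.02],
    [0,0,0.022],
    [0,0,0.024],
    [0,0,0.026],
    [0,0,0.026]
  ],
  "rotation": [
    [0,0,0],
    [0,0,0],
    [0,0,0],
    [0,0,0],
    [0,0,0],
    [0,0,0],
    [0,0,0],
    [0,0,0],
    [0,0,0]
  ],
  "gripper": [1,1,1,1,1,1,1,1,1]
}}

```text
time_s: 10.38
eef_pos: [649.5, 144.5, 88.0]
ee_rot: [0.0, 0.071, 0.997, -0.0]
force: [-0.1, 0.9, -0.1]
grip_width: 0.001
grip_force: 0.6
```

Emit:
{"method": "play_rows", "body": {
  "translation": [
    [0,0,0.001],
    [0,0,0.002],
    [0,0,0.002]
  ],
  "rotation": [
    [0,0,0],
    [0,0,0],
    [0,0,0]
  ],
  "gripper": [1,1,1]
}}

```text
time_s: 10.75
eef_pos: [649.6, 144.7, 86.3]
ee_rot: [0.001, 0.071, 0.997, 0.0]
force: [-0.7, 2.4, 2.7]
grip_width: -0.001
grip_force: 1.4
```

Emit:
{"method": "play_rows", "body": {
  "translation": [
    [0,0,0.001],
    [0,0,0.002],
    [0,0,0.002]
  ],
  "rotation": [
    [0,0,0],
    [0,0,0],
    [0,0,0]
  ],
  "gripper": [1,1,1]
}}

```text
time_s: 11.12
eef_pos: [649.6, 144.7, 84.3]
ee_rot: [0.001, 0.071, 0.997, -0.0]
force: [0.4, 3.1, 4.6]
grip_width: -0.002
grip_force: 1.9
```

Emit:
{"method": "play_rows", "body": {
  "translation": [
    [0,0,0.001],
    [0,0,0.002],
    [0,0,0.002]
  ],
  "rotation": [
    [0,0,0],
    [0,0,0],
    [0,0,0]
  ],
  "gripper": [1,1,1]
}}

```text
time_s: 11.5
eef_pos: [649.7, 144.7, 82.8]
ee_rot: [0.001, 0.071, 0.997, 0.0]
force: [-0.8, 4.0, 8.7]
grip_width: 0.004
grip_force: 3.7
```

Emit:
{"method": "play_rows", "body": {
  "translation": [
    [0,0,0.001],
    [0,0,0.001]
  ],
  "rotation": [
    [0,0,0],
    [0,0,0]
  ],
  "gripper": [1,1]
}}

```text
time_s: 11.75
eef_pos: [649.8, 144.8, 82.7]
ee_rot: [0.001, 0.071, 0.997, 0.0]
force: [-4.0, 3.3, 13.1]
grip_width: 0.002
grip_force: 6.3
```

Emit:
{"method": "play_rows", "body": {
  "translation": [
    [0,0,0.001],
    [0,0,0.0015],
    [0,0,0.0015]
  ],
  "rotation": [
    [0,0,0],
    [0,0,0],
    [0,0,0]
  ],
  "gripper": [1,1,1]
}}

```text
time_s: 12.12
eef_pos: [649.9, 144.8, 82.4]
ee_rot: [0.001, 0.071, 0.997, 0.0]
force: [-7.0, 2.4, 20.1]
grip_width: 0.0
grip_force: 10.2
```

Emit:
{"method": "play_rows", "body": {
  "translation": [
    [0,0,-0.004],
    [0,0,-0.015],
    [0,0,-0.04],
    [0,0,-0.07],
    [0,0,-0.11],
    [0,0,-0.15],
    [0,0,-0.17],
    [0,0,-0.17]
  ],
  "rotation": [
    [0,0,0],
    [0,0,0],
    [0,0,0],
    [0,0,0],
    [0,0,0],
    [0,0,0],
    [0,0,0],
    [0,0,0]
  ],
  "gripper": [1,1,1,1,1,1,1,1]
}}

```text
time_s: 13.12
eef_pos: [649.8, 144.3, 251.1]
ee_rot: [0.002, 0.072, 0.997, -0.0]
force: [0.7, 0.2, -1.1]
grip_width: 0.002
grip_force: 0.0
```

Emit:
{"method": "play_rows", "body": {
  "translation": [
    [0.05,0.02,0],
    [0.1,0.04,0],
    [0.15,0.08,0],
    [0.2,0.12,0],
    [0.25,0.16,0],
    [0.28,0.2,0],
    [0.28,0.2,0]
  ],
  "rotation": [
    [0,0,0],
    [0,0,0],
    [0,0,0],
    [0,0,0],
    [0,0,0],
    [0,0,0],
    [0,0,0]
  ],
  "gripper": [1,1,1,1,1,1,1]
}}

```text
time_s: 14.0
eef_pos: [398.4, 384.4, 248.1]
ee_rot: [-0.001, 0.069, 0.998, -0.001]
force: [0.5, -0.7, -0.6]
grip_width: -0.002
grip_force: 0.0
```

```bash
python3 - <<'E'
from h import *
c=cam('top'); save('t3',c['pixels'],(155,90,305,220),4.6); s=ctrl.sense(); print(s['time_s'],s['eef_pos'],s['force'])
E
```

```text
14.05 [399.64067548 382.98313519 248.12521194] [-0.11657312  0.09943492  0.17866673]
```

View pics/t3.png

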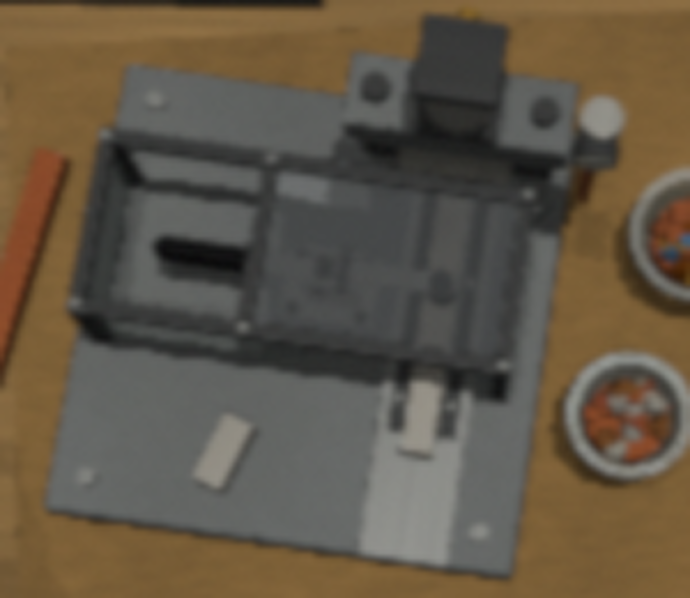

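The top view shows the rod's near end moved up to crop pixel (416,455). The lever is down, now seen at (160–245, 250), with the foot over the rod at (441,288), and everything else is unmoved. I'll check the rod's position and hand in.

```bash
python3 - <<'E'
from pose import *
x=[loc(onz(c,*P(u,v),65))[0] for u,v in[(400,451),(416,454),(432,457)]]; print(x)
if abs(np.mean(x)+85)<3: print(ctrl.finish_job())
E
```

```text
[np.float64(-85.73142163879429), np.float64(-86.17956109040612), np.float64(-86.62759857691333)]
the job is handed in; nothing more can be done
None
```

I pushed the rod home against the end stop and pressed the clamp lever down onto its stop, then withdrew the hand clear of the guard and handed the job in at about 14 s. The last image puts the rod's near end within about 1 mm of home; no verdict came back.

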